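# Spin the plate turntable and brake it on its index mark

### The job

Try out the turntable with its culture dish before the first streak: with a fingertip flick its aluminium disc anticlockwise, the way its arrow points, so that it runs by itself through at least two full turns. Then brake it with a fingertip so that it comes to rest with the red mark at the black pointer; stop it there in one go, without a halt anywhere else on the way and without pushing it round afterwards, and leave it standing there, untouched. Never touch the open dish or lift it out of its pins, and leave the other things on the bench where they are.

Things in the scene. Friction and masses are not known exactly. Their poses are not given: they have to be found in the camera images.
- turntable: hand-spun turntable for culture dishes, fixed to the worktop: a white round foot (122 mm across) under an aluminium disc on a bearing. Origin: on the disc's axis at the worktop; z up. On its own -x side a black bracket reaches 101 mm from the axis, 40 mm high, with a tip that points at the disc's rim (top 42 mm above the worktop, 4 mm below the disc's top).
- wheel (a joint): angle of the aluminium disc in rad, growing anticlockwise seen from above and counting on through full turns; at 0 and every multiple of 2 pi the red mark is at the pointer. Starts at rest between -5.0 and -2.6. The bearing runs very freely: it slows the disc by about 0.06 rad/s2 plus 0.09 /s times its speed, so that from 3 rad/s it coasts for some 18 s and about three turns.
- wheel_top (a point): centre of the disc's top face, 46 mm above the worktop. The disc is 160 mm across, 10 mm thick, about 0.5 kg, 0.0016 kg m2 (0.8 to 1.25 times that). Its top is flat and free from 39 to 78 mm from the axis, with fine ticks and a dark arrow. A touch of 1 N there carries the disc along with the finger or stops it within a few hundredths of a second.
- wheel_mark (a point): outer end of the red mark (a stripe 8 mm wide, 44 to 80 mm from the axis) at the disc's rim, level with its top face; turns with the disc
- pointer_tip (a point): point of the black pointer, 83.5 mm from the axis, 42 mm above the worktop
- dish: open culture dish with pale agar, 59 mm across, 13 mm high, standing loose on the middle of the disc between three dark pins (7 mm high, outer edge 37 mm from the axis); origin under its centre
- microscope: big fixed microscope left of the turntable, some 0.45 m tall; its parts reach up to 0.13 m from its origin (on the worktop, under its middle) in the turntable's direction; keep arm and gripper clear of it
- spare_dish: second open culture dish, 59 mm across, 13 mm high, on the worktop left of the microscope; origin under its centre; bystander
- dropper: brown dropper bottle, 36 mm across, 100 mm high; origin under its centre; bystander
- vial_blue: small vial with white cap and blue content, 26 mm across, 55 mm high; origin under its centre; bystander
- vial_yellow: small vial with white cap and yellow content, 26 mm across, 55 mm high; origin under its centre; bystander
- pen: felt pen lying down, 134 mm long along its own x, 14 mm thick; origin under its middle; bystander
- tweezers: steel forceps lying down, 136 mm long along their own x, 9 mm high; origin under the middle; bystander
- ethanol: clear bottle with stopper, 69 mm across, 128 mm high; origin under its centre; bystander
- tall_beaker: empty glass beaker, 49 mm across, 86 mm high; origin under its centre; bystander
Things that resemble listed ones, but are neither listed nor needed, are in the scene too. Leave any yellow look-alike of the dish alone.

How it is judged:
By the outcome, as a careful person would: the job done as asked, in the order asked, and still so for the second after the job is handed in, with the robot touching nothing.
It also fails if it takes over 58 s, if anything falls off the work surface, if the arm or the gripper's body presses on something with over 40 N, if the wrist force passes 120 N, or if a joint passes its speed limit or range.

### The arm

A 7-joint arm with a two-finger parallel gripper is mounted at the origin on a cart in front of the work surface, level with it; the furniture and walls round the work are solid. World frame = base frame: x ahead of the robot, y to its left, z up, the work surface at z = 0. Lengths are in mm, angles in rad, forces in N, time in s.
With the tool pointing down it reaches from about 400 to 875 mm from the base axis. Payload 4.4 kg.
Tool frame: the origin (TCP) lies on the centre line of the jaws, within the pads' length; the fingertips stand 25 mm ahead of it and the grasp point (between the pads) lies 6 mm ahead of it (ctrl.finger_overhang is the distance from the TCP to the fingertips, in mm); z points along the fingers, y is the line along which they close (so a half turn about z gives the same grasp; the last joint's range is limited). The gripper opens to 85 mm and grips with 20 to 120 N. Pads are 22 mm wide; open, the fingers measure 114 mm over their backs; the gripper's body (76 mm by 85 mm) begins 54 mm behind the grasp point. The pads swing forward as they close: fully open they stand 13 mm farther back than shut.
Start: joints at [1.092, 0.628, 0.038, 1.517, -0.027, 0.996, -0.02], TCP at [260.791, -595.403, 256.313] pointing down, gripper open.
Joint ranges: [-3.06, 3.06], [-0.37, 2.12], [-1.25, 1.32], [0.18, 2.47], [-1.1, 4.24], [0.23, 1.98], [-2.94, 2.94]. Speed limits (rad/s): [2.57, 2.57, 3.14, 3.14, 3.14, 3.14, 3.14].

### API

Orientations are given as [roll, pitch, yaw] about the fixed x, y, z axes, in that order (R = Rz(yaw) Ry(pitch) Rx(roll)).
In Python, from cell import ctrl gives the robot as it stands. The module is installed in compiled form; this text tells all that it offers.
- The arm moves only by the tool play_rows, never from a script. Its argument "targets" is a list of rows, each a list of 5 numbers: the closure, from 0 (fully open) to 1 (shut), then the shift along the tool's x, y, z in cm, then the turn about the tool's z in degrees. In form: [[gripper, dx, dy, dz, spin], ...]. A call has 1 to 10 rows; each row is the pose to reach, as a shift and turn from the pose commanded when the call began, along the tool's axes at that moment; what a row does not reach only later rows make up. A row lasts 1/10 s, in which the tool goes at most 50 mm and 8.59 degrees, less where a joint would pass 70% of its speed; a pose out of reach is approached as far as the arm can. A call with a gripper value outside its range is refused whole. The fingers move at their own pace and stop on an object; the grip force is fixed at half the most. Time passes only in rows, so rows that repeat a pose let the fingers close. It gives the time, the measured TCP pose, the force, the opening and the grip force at its end, in the units of the state.
- ctrl.read_state(): the state, without advancing time (a new reading comes with each control period).
- ctrl.get_image(name): name is "side" or "top"; returns (picture, depth): 400x640x3 uint8, red, green, blue; 400x640 float32, mm along the optical axis (not along the pixel's ray), 0 where there is no reading.
- ctrl.calibration(name): a dict with "vfov" (degrees; the focal length in pixels is half the picture's height over the tangent of half this angle, whatever the lens; pixels are square), "cx", "cy" (the principal point, pixels), "k1" (the pictures are not rectified: a ray, as slopes to the right and down, at radius r is drawn at 1 + k1 r^2 times it, then the intrinsics apply), "extrinsics" (4x4, takes a point from camera to world coordinates). Camera axes: x right, y down, z forward; pixel columns grow to the right and rows downward; lengths in mm; the calibration is good to about 2 mm. A picture is of the moment at which its call begins. calibration takes no time and is no camera call.
- ctrl.finish_job(): hands the job in; it is judged then, once.
Trained networks look in the newest picture that a camera, given by its name, has taken for a name from the list of things; names that differ only in an ending like _2 or _b are one class to them, and where a whole thing is asked for, a point or a joint stands for the part that bears it (a point fixed in the world has none). Each returns a list of dicts, best first, with "confidence" (0 to 1); they miss things now and then, are a little off and sometimes report something else, mostly with a low value. They report only what shows in the picture. A call takes as long as a camera call. They do not tell look-alikes from the thing itself.
- ctrl.search_frame(camera, name): "bbox" ([left, top, right, bottom] in pixels, round what is visible of it).
- ctrl.trace(camera, name): "pixels" (400x640 bool, what is visible of it) and "bbox" ([left, top, right, bottom] in pixels, round what is visible of it).
The state is a dict: "clock": time; "qpos": joint angles; "qd": joint speeds; "tau": joint torques, N m; "eef_pos": TCP position; "tool_rot": TCP orientation; "force": force on the tool from outside, world axes, zero at the start; "torque": the same for the moment, N m; "width": finger opening in mm; "gripper_force": force on a finger pad.
Only numpy, scipy, OpenCV 4.12 (cv2) and the standard library are available. Lean on these libraries where they do the work, as an engineer would, in place of code of your own. Each camera call takes 0.05 s, during which the arm holds its last target. There are 200 camera calls.

## Working session

There is one attempt and no reset: what is moved stays moved. The work goes in short steps, Python scripts to look and compute and a tool call to move; the robot and the scene stay as the last step left them, time stands still between calls to the robot, and variables do not carry over. Pictures are saved under pics/ and viewed, at most 10 in all, crops included, and the job is handed in when it is done.

Besides the shell and the picture viewer there is one more tool, called after "Call:" by a JSON object that holds its "method" and its "body". play_rows: Moves the arm, as the interface text tells. Its arguments: {"type":"object","properties":{"targets":{"type":"array"}},"required":["targets"]}

```bash
mkdir -p pics
cat > h.py <<'E'
import numpy as np,cv2
from cell import ctrl
def K(c):
    f=200/np.tan(np.radians(c['vfov'])/2); return f,c['cx'],c['cy'],c['k1'],np.array(c['extrinsics'])
def ray(name,u,v):
    f,cx,cy,k1,E=K(ctrl.calibration(name))
    d=np.stack([(np.asarray(u,float)-cx)/f,(np.asarray(v,float)-cy)/f],-1); s=d.copy()
    for _ in range(20): s=d/(1+k1*(s**2).sum(-1,keepdims=True))
    return np.concatenate([s,np.ones_like(s[...,:1])],-1)@E[:3,:3].T, E[:3,3]
def onz(name,u,v,z):
    r,o=ray(name,u,v); return o+r*((z-o[2])/r[...,2])[...,None]
def proj(name,P):
    f,cx,cy,k1,E=K(ctrl.calibration(name))
    q=(np.asarray(P,float)-E[:3,3])@E[:3,:3]; s=q[...,:2]/q[...,2:]
    s=s*(1+k1*(s**2).sum(-1,keepdims=True)); return s*f+[cx,cy]
def shot(name,fn):
    im,d=ctrl.get_image(name); cv2.imwrite('pics/'+fn,im[...,::-1]); return im,d
E
python3 - <<'E'
from h import *
for n in('side','top'):
    shot(n,n+'0.png'); c=ctrl.calibration(n); print(n,c)
    for t in('turntable','wheel','dish','wheel_mark','pointer_tip','microscope'):
        print(t,[(r['bbox'],round(r['confidence'],2)) for r in ctrl.search_frame(n,t)])
s=ctrl.read_state(); print(s)
E
```

```text
side {'vfov': 50.60853904099656, 'cx': 319.77203698234086, 'cy': 199.57607039363873, 'k1': -0.030837122846845696, 'extrinsics': array([[ 9.41374750e-01, -1.26535350e-01,  3.12733729e-01,
         2.40853870e+02],
       [-3.37350461e-01, -3.45180111e-01,  8.75811257e-01,
        -1.10749096e+03],
       [-2.87162012e-03, -9.29967470e-01, -3.67630600e-01,
         4.88777279e+02],
       [ 0.00000000e+00,  0.00000000e+00,  0.00000000e+00,
         1.00000000e+00]])}
turntable [([297.9, 217.5, 370.2, 256.6], 0.71)]
wheel [([308.3, 221.6, 370.2, 250.2], 0.76)]
dish [([415.4, 264.2, 443.2, 281.3], 0.96), ([325.1, 219.0, 353.5, 234.9], 0.8), ([296.5, 218.7, 372.0, 256.1], 0.72)]
wheel_mark [([308.8, 219.5, 370.6, 251.0], 0.85)]
pointer_tip [([297.2, 216.9, 374.4, 258.5], 0.84)]
microscope []
top {'vfov': 45.44426724099207, 'cx': 329.480216989338, 'cy': 200.86231860611343, 'k1': 0.028962001819428186, 'extrinsics': array([[ 2.07638479e-02, -9.98537259e-01,  4.99219840e-02,
         5.43085220e+02],
       [-9.99603391e-01, -2.16843304e-02, -1.79680158e-02,
        -1.11674092e+02],
       [
[... 507 characters left out ...]
 'qpos': array([ 1.09219973,  0.62835009,  0.03852783,  1.51736572, -0.02701308,
        0.99631782, -0.02002157]), 'qd': array([ 2.95114055e-05,  1.75536039e-03,  7.06110614e-04,  1.25019666e-03,
        1.49951121e-03, -2.02941659e-04, -7.80640017e-04]), 'tau': array([-4.50085063e-04, -5.63114548e+01,  1.22507226e+00, -1.93744022e+01,
        1.09031892e-02,  1.55477963e-03, -2.02919477e-05]), 'eef_pos': array([ 260.78790465, -595.4232305 ,  256.35729335]), 'tool_rot': array([ 3.14151537e+00, -3.53062389e-05,  4.12721172e-01]), 'force': array([ 0.1248707 , -0.38078916, -0.6380744 ]), 'torque': array([ 0.04362892,  0.0303352 , -0.02070318]), 'gripper_force': 0.0, 'width': 85.13243709462662}
```

View both.

Run:
```python
import cv2
a=cv2.imread('pics/top0.png');b=cv2.imread('pics/side0.png')
cv2.imwrite('pics/topc.png',cv2.resize(a[150:270,310:470],None,fx=5,fy=5,interpolation=2))
cv2.imwrite('pics/sidec.png',cv2.resize(b[190:310,280:440],None,fx=5,fy=5,interpolation=2))
```

```text
(no output)
```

View pics/top0.png

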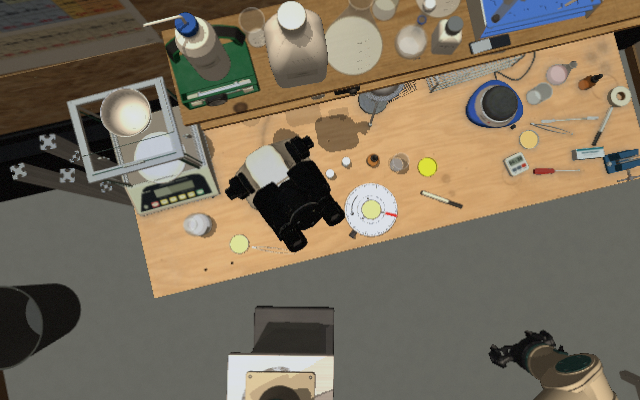

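View pics/topc.png

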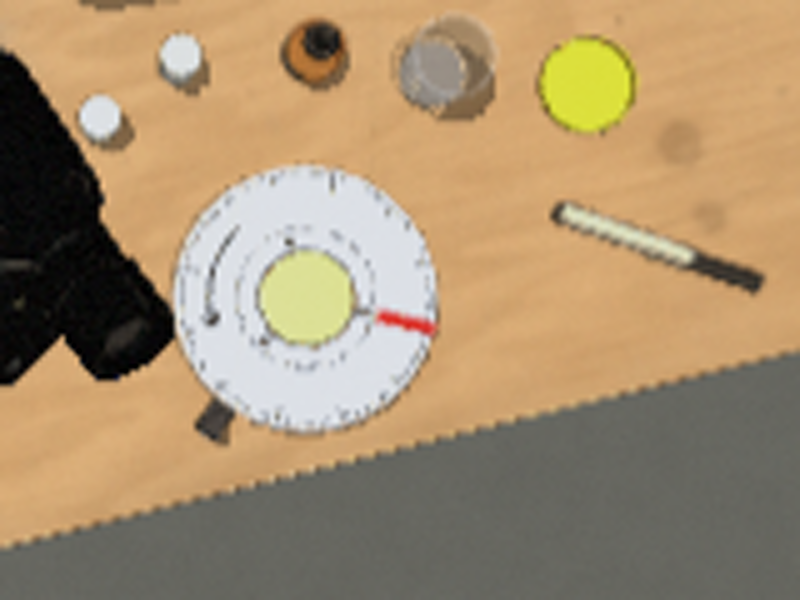

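View pics/side0.png

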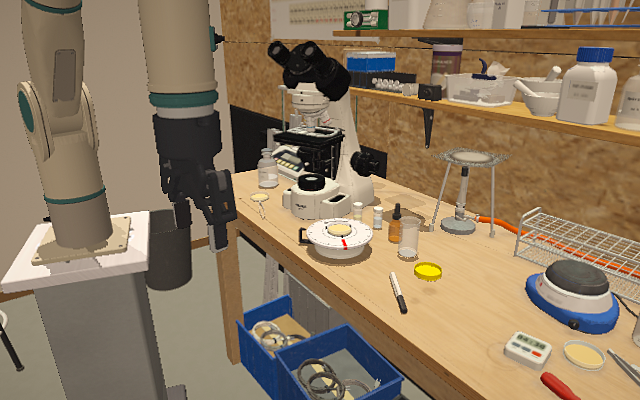

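Top picture: the wanted turntable is at (372,210), its dish at (371,209), red mark at (391,214) and pointer bracket at (353,235). Look-alikes: bright yellow lid (428,167), spare dish (240,244), dish (529,140). The crop confirms arrow, pins, pointer and mark at the turntable; the microscope's edge is just left of it, so I'll work on the right side.

```bash
cat >> h.py <<'E'
def red(im):
    r,g,b=[im[...,i].astype(int) for i in range(3)]; return (r>130)&(g<0.45*r)&(b<0.5*r)
E
python3 - <<'E'
from h import *
im=cv2.imread('pics/top0.png')[...,::-1]
m=ctrl.trace('top','wheel')
for r in m[:1]:
    c=max(cv2.findContours(r['pixels'].astype('uint8'),0,1)[0],key=cv2.contourArea)
    print(r['confidence'],r['pixels'].sum(),cv2.fitEllipse(c))
# white-ish mask fit
hsv=cv2.cvtColor(np.ascontiguousarray(im),cv2.COLOR_RGB2HSV)
w=((hsv[...,1]<40)&(hsv[...,2]>150)).astype('uint8'); w[:,:340]=0;w[:,402:]=0;w[:178]=0;w[242:]=0
c=max(cv2.findContours(w,0,1)[0],key=cv2.contourArea); h=cv2.convexHull(c)
P=onz('top',h[:,0,0],h[:,0,1],46.); (cc,rr)=cv2.minEnclosingCircle(P[:,:2].astype('float32')); print('circ',cc,rr,cv2.fitEllipse(h))
A=np.c_[2*P[:,:2],np.ones(len(P))]; s=np.linalg.lstsq(A,(P[:,:2]**2).sum(1),rcond=None)[0]; print('lsq',s[:2],np.sqrt(s[2]+s[0]**2+s[1]**2))
ax=s[:2]
v,u=np.nonzero(red(im)); k=(abs(u-372)<32)&(abs(v-210)<32); R=onz('top',u[k],v[k],46.)[:,:2].mean(0); print('red',k.sum(),R,np.linalg.norm(R-ax),np.arctan2(*(R-ax)[::-1]))
v,u=np.nonzero(hsv[...,2]<90); Q=onz('top',u,v,40.)[:,:2]-ax; d=np.linalg.norm(Q,axis=1); k=(d>84)&(d<104)&(Q[:,0]<-20)&(v>225)&(u>345); 
print('ptr',k.sum(),Q[k].mean(0),np.arctan2(*Q[k].mean(0)[::-1]),np.c_[u,v][k].tolist())
im2,d2=ctrl.get_image('side'); v,u=np.nonzero(red(im2)); k=(abs(u-340)<40)&(abs(v-238)<25); print('side red',k.sum(),onz('side',u[k],v[k],46.).mean(0))
im3,D=ctrl.get_image('top'); vv,uu=np.mgrid[160:270:1,225:350:1]; r,o=ray('top',uu,vv); W=o+r*D[160:270,225:350,None]; z=W[...,2]
for a in (100,200,300): k=(z>a)&(z<600); print(a,W[k][:,1].min(),W[k][np.argmin(W[k][:,1])],W[k][:,0].min())
Dz=D[int(205),350:395:8]; print(Dz)
E
```

```text
0.64 1842 ((370.7868957519531, 209.09661865234375), (50.971275329589844, 52.532684326171875), 5.14150333404541)
circ (591.5711059570312, -261.4132080078125) 79.42323303222656 ((370.5856628417969, 209.31842041015625), (52.2025260925293, 52.996910095214844), 175.72935485839844)
lsq [ 591.84629679 -260.53799239] 78.57483412708345
red 20 [ 578.35555782 -322.4174482 ] 63.33298579134886 -1.7854538630482715
ptr 27 [-75.2891602   53.39540468] 2.5247159058739035 [[352, 231], [351, 232], [352, 232], [353, 232], [350, 233], [351, 233], [352, 233], [353, 233], [354, 233], [355, 233], [350, 234], [351, 234], [352, 234], [353, 234], [354, 234], [355, 234], [349, 235], [350, 235], [351, 235], [352, 235], [353, 235], [354, 235], [351, 236], [352, 236], [353, 236], [352, 237], [353, 237]]
side red 27 [ 577.34214151 -326.80998809   46.        ]
100 -161.93184395379512 [ 560.30106005 -161.93184395  444.91431443] 485.5284645162851
200 -161.93184395379512 [ 560.30106005 -161.93184395  444.91431443] 485.5284645162851
300 -161.93184395379512 [ 560.30106005 -161.93184395  444.91431443] 485.5284645162851
[1425.7716 1424.6283 1419.6952 1420.8184 1425.6781 1427.4934]
```

Call:
{"method": "play_rows", "body": {"targets": [[1, 38.6, -14.4, 2, 0], [1, 38.6, -14.4, 4, 0], [1, 38.6, -14.4, 6, 0], [1, 38.6, -14.4, 8, 0], [1, 38.6, -14.4, 10, 0], [1, 38.6, -14.4, 12, 0], [1, 38.6, -14.4, 13, 0], [1, 38.6, -14.4, 14, 0], [1, 38.6, -14.4, 14, 0], [1, 38.6, -14.4, 14, 0]]}}

```text
clock: 1.85
eef_pos: [560.0, -300.3, 112.6]
tool_rot: [-3.134, -0.001, 0.422]
force: [-0.4, 0.7, -0.8]
width: 0.1
gripper_force: 0.0
```

Run:
```python
from h import *
a,_=shot('top','top1.png'); b,_=shot('side','side1.png')
s=ctrl.read_state(); print(s['clock'],s['eef_pos'],s['tool_rot'],s['force'],s['width'],ctrl.finger_overhang,s['qpos'])
C=np.array([591.5,-260.8])
for nm,im,p in (('top',a,'t'),('side',b,'s')):
    o=np.ascontiguousarray(im[...,::-1]); x0,y0=(310,160) if nm=='top' else (280,180)
    o=cv2.resize(o[y0:y0+100,x0:x0+100],None,fx=5,fy=5,interpolation=2)
    t=np.linspace(0,6.28,60); pts=[np.c_[C[0]+80*np.cos(t),C[1]+80*np.sin(t),0*t+46]]
    for th in (2.45,2.5,2.55): pts.append(np.array([[C[0]+r*np.cos(th),C[1]+r*np.sin(th),42 if r<90 else 40] for r in (83.5,101)]))
    for P in pts:
        for q in proj(nm,P): cv2.circle(o,tuple(int(v) for v in ((q-[x0,y0]+.5)*5)),1,(255,0,255),-1)
    cv2.imwrite(f'pics/ov_{p}.png',o)
cv2.imwrite('pics/ov.png',np.hstack([cv2.imread('pics/ov_t.png'),cv2.imread('pics/ov_s.png')])[:, :1000])
o=cv2.imread('pics/ov.png'); cv2.imwrite('pics/ov.png',cv2.resize(o,(800,400)))
```

```text
1.95 [ 556.9303442  -307.5118276   115.51500896] [-3.14055262e+00  9.28949707e-04  4.15292639e-01] [-0.91581114 -0.50753368  1.76239509] 0.12471241730226579 25.0 [ 0.43358154  0.77837955  0.04484288  1.67303497 -0.04922223  0.69267058
 -0.65204665]
```

View pics/ov.png

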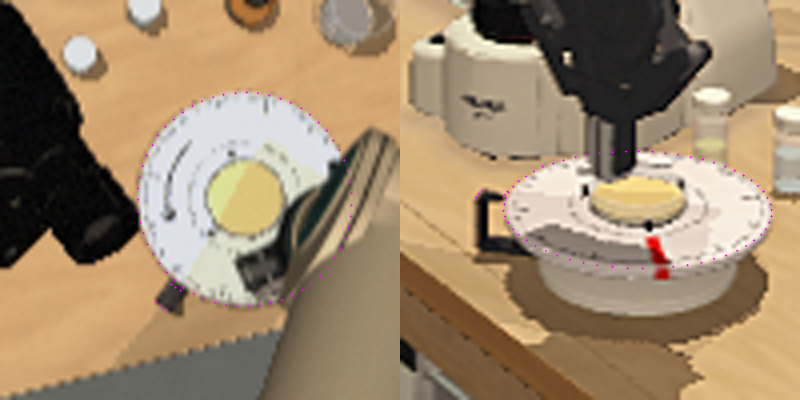

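The overlay shows the rim circle fits in both views; bracket centre in the top picture ≈ (353,233.7), in the side picture bracket outer corner ≈ (300,228); the mark remains visible in the side view at (344,244).

Run:
```python
from h import *
C=np.array([591.5,-260.8])
im=cv2.imread('pics/top0.png'); g=im.max(2).astype(int)
for th in (90,75,60,50): 
    v,u=np.nonzero(g<th); Q=onz('top',u,v,40.)[:,:2]-C; d=np.hypot(*Q.T); k=(d>82)&(d<103)&(u>346)&(v>228)&(u<362); print(th,k.sum(),np.arctan2(*Q[k].mean(0)[::-1]),d[k].mean())
for a in (2.45,2.5,2.55): print(a,[proj(n,[C[0]+r*np.cos(a),C[1]+r*np.sin(a),z]).round(1).tolist() for n in('side','top') for r,z in((101,40),(101,0),(83.5,42))])
b=cv2.imread('pics/side1.png').max(2); print(b[222:250,296:312])
b=cv2.imread('pics/top0.png').max(2); print(b[226:240,345:362])
```

```text
90 30 2.5203196144274687 91.35396973579002
75 22 2.5112521850813603 91.45299437086743
60 3 2.526397438323949 98.80153502461123
50 0 nan nan
2.45 [[299.9, 227.1], [300.2, 241.6], [306.5, 227.4], [348.5, 235.0], [347.8, 234.7], [352.4, 230.6]]
2.5 [[299.2, 228.0], [299.5, 242.4], [305.9, 228.1], [349.8, 236.1], [349.0, 235.8], [353.5, 231.4]]
2.55 [[298.5, 228.8], [298.9, 243.3], [305.4, 228.8], [351.2, 237.1], [350.4, 236.7], [354.6, 232.3]]
[[211 211 211 208 206 203 201 201 201 202 202 201 197 195 197 197]
 [215 214 213 213 212 211 210 210 212 212 213 213 210 206 206 207]
 [216 217 217 217 215 215 216 214 213 214 214 214 213 211 209 229]
 [216 217 218 220 220 219 219 217 217 216 217 217 215 214 229 231]
 [215 216 218 221 226 229 229 227 224 222 219 217 215 238 231 213]
 [215 215 219 229 188 128 193 205 230 231 224 219 237 227 246 251]
 [215 218 226 188  98  41  64  66 108 189 223 211 229 215 223 228]
 [218 221 207 122  30  30  26  20  12  21 172 224 235 233 232 231]
 [219 227 164  51  16  18 134 145 136 176 204 234 192 221 234 232]
 [219 228 183  80  15   9 233 238 230 227 208 229 20
[... 1624 characters left out ...]
59 219 218 179 227 230]
 [212 211 210 211 208 149  84  64  60  65  71  84 194 198 198 228 230]
 [212 211 211 212 167  72  66  67  71  79  60  92 199 205 213 193 221]
 [211 214 213 195  94  63  68  73  75  75  74 177 209 213 210 148 164]
 [214 214 212 199  68  56  74  76  76  75 112 205 207 211 212 188 186]
 [211 208 209 208 173 104  58  68  75 103 127 207 204 211 212 215 213]
 [209 207 208 208 208 184 145  50  72 104 129 211 211 213 214 213 213]
 [210 209 210 210 208 206 198 169 132 117 128 214 213 212 213 210 212]
 [207 208 211 209 206 207 207 207 191 185 188 213 212 212 212 207 207]]<stdin>:5: RuntimeWarning: Mean of empty slice.
  ret = um.true_divide(
  ret = ret.dtype.type(ret / rcount)
```

Call:
{"method": "play_rows", "body": {"targets": [[1, 0, 0, 2.5, 0], [1, 0, 0, 4.0, 0], [1, 0, 0, 4.4, 0], [1, 0, 0, 4.4, 0], [1, 0, 0, 4.4, 0]]}}

```text
clock: 2.45
eef_pos: [556.8, -309.4, 73.1]
tool_rot: [3.141, -0.001, 0.412]
force: [-0.3, 0.2, -0.2]
width: 0.1
gripper_force: 0.0
```

Call:
{"method": "play_rows", "body": {"targets": [[1, 0, 0, 0.1, 0], [1, 0, 0, 0.1, 0]]}}

```text
clock: 2.65
eef_pos: [556.9, -308.7, 71.8]
tool_rot: [3.141, -0.001, 0.413]
force: [-0.0, -1.2, 0.5]
width: -0.2
gripper_force: 0.0
```

Call:
{"method": "play_rows", "body": {"targets": [[1, 0, 0, 0.1, 0], [1, 0, 0, 0.1, 0]]}}

```text
clock: 2.85
eef_pos: [557.3, -309.0, 71.1]
tool_rot: [3.14, -0.001, 0.413]
force: [0.6, -0.1, 4.3]
width: -0.1
gripper_force: 2.2
```

Run:
```python
import numpy as np
C=np.array([591.5,-260.8]); p0=np.array([556.9,-308.7]); c,s=np.cos(.4127),np.sin(.4127)
a0=np.arctan2(*(p0-C)[::-1]); 
for d in (.08,.24,.48,.78,1.08,1.38,1.68,1.83,1.83):
    p=C+59*np.array([np.cos(a0+d),np.sin(a0+d)])-p0; print(d,round((c*p[0]+s*p[1])/10,2),round((s*p[0]-c*p[1])/10,2))
```

```text
0.08 0.26 0.39
0.24 0.87 1.12
0.48 1.97 2.0
0.78 3.58 2.7
1.08 5.34 2.89
1.38 7.07 2.56
1.68 8.62 1.73
1.83 9.29 1.15
1.83 9.29 1.15
```

Call:
{"method": "play_rows", "body": {"targets": [[1, 0.26, 0.39, 0.05, 0], [1, 0.87, 1.12, 0.05, 0], [1, 1.97, 2.0, 0.05, 0], [1, 3.58, 2.7, 0.05, 0], [1, 5.34, 2.89, 0.05, 0], [1, 7.07, 2.56, -1.5, 0], [1, 8.62, 1.73, -4, 0], [1, 9.29, 1.15, -4, 0], [1, 5, 2, -4, 0], [1, 0, 0, -4, 0]]}}

```text
clock: 3.85
eef_pos: [561.3, -310.7, 109.8]
tool_rot: [3.137, -0.001, 0.414]
force: [-1.0, -2.0, -0.6]
width: 0.1
gripper_force: 0.0
```

```bash
cat > m.py <<'E'
from h import *
import json,os,sys
C=np.array([591.5,-260.8])
def meas(n):
    t=ctrl.read_state()['clock']; im,_=ctrl.get_image(n)
    v,u=np.nonzero(red(im)); P=onz(n,u,v,46.)[:,:2]-C; d=np.hypot(*P.T); k=(d>42)&(d<82)
    if k.sum()<8: return t,k.sum(),None,None
    return t,int(k.sum()),float(d[k].mean()),float(np.arctan2(*P[k].mean(0)[::-1])-2.51)
E
python3 - <<'E'
from m import *
L=[]
for i in range(6):
    for n in('top','side'):
        r=meas(n); print(n,r); L.append((n,)+r)
print(ctrl.read_state()['clock'],ctrl.read_state()['eef_pos'])
E
```

```text
top (3.85, 16, 62.39746421707186, -1.7442052749534764)
side (3.9, 8, 66.80118073197248, -1.6052161605704183)
top (3.95, 16, 61.9530433392258, -1.468631656268128)
side (4.0, 12, 66.66351780012309, -1.3310434149131476)
top (4.05, 15, 62.60230708023941, -1.1957424712499949)
side (4.1, np.int64(0), None, None)
top (4.15, 11, 61.836300661310254, -0.9348544009914617)
side (4.2, 11, 65.4573301609012, -0.8064699407043903)
top (4.25, 16, 61.50547681031907, -0.659351326480418)
side (4.3, 14, 62.44878343988122, -0.5417364421385729)
top (4.35, 15, 60.09471375239779, -0.3923356994424445)
side (4.4, 15, 60.43489165248373, -0.2841279479546639)
4.45 [ 561.14599904 -308.24195663  110.18613645]
```

Call:
{"method": "play_rows", "body": {"targets": [[1, 0, 0, 2.0, 0], [1, 0, 0, 2.3, 0], [1, 0, 0, 2.4, 0], [1, 0, 0, 2.4, 0], [1, 0, 0, 2.4, 0], [1, 0, 0, 2.4, 0]]}}

```text
clock: 5.05
eef_pos: [560.8, -308.7, 87.0]
tool_rot: [3.141, -0.001, 0.413]
force: [-0.1, -0.2, -0.2]
width: -0.0
gripper_force: 0.0
```

Call:
{"method": "play_rows", "body": {"targets": [[1, 0, 0, 0.8, 0]]}}

```text
clock: 5.15
eef_pos: [561.5, -309.1, 79.5]
tool_rot: [3.139, -0.002, 0.413]
force: [0.5, -0.9, -0.1]
width: -0.2
gripper_force: 0.0
```

Run:
```python
from m import *
for i in range(5):
    for n in('top','side'):
        s=ctrl.read_state(); print(s['clock'],s['eef_pos'].round(1),n,meas(n)[1:])
```

```text
5.15 [ 561.5 -309.1   79.5] top (np.int64(0), None, None)
5.2 [ 560.3 -308.4   77.4] side (15, 59.61885743123529, -4.5343603733559235)
5.25 [ 559.9 -308.1   77.4] top (np.int64(0), None, None)
5.3 [ 559.9 -308.2   77.7] side (12, 56.12140589495768, -4.290853447850342)
5.35 [ 560.2 -308.4   77.9] top (np.int64(0), None, None)
5.4 [ 560.3 -308.5   78.1] side (18, 59.49685401431904, -4.047547643068657)
5.45 [ 560.5 -308.6   78.2] top (np.int64(6), None, None)
5.5 [ 560.5 -308.6   78.4] side (18, 61.480487936245176, -3.815533226176127)
5.55 [ 560.5 -308.6   78.4] top (13, 57.193489738796465, -3.707937424480895)
5.6 [ 560.5 -308.6   78.4] side (18, 60.29084172544305, -3.5824782719419384)
```

Call:
{"method": "play_rows", "body": {"targets": [[1, 0, 0, 0, 0], [1, 0, 0, 0, 0], [1, 0, 0, 0, 0], [1, 0, 0, 0, 0], [1, 0, 0, 0, 0], [1, 0, 0, 0, 0]]}}

```text
clock: 6.25
eef_pos: [560.5, -308.5, 78.3]
tool_rot: [3.142, -0.0, 0.413]
force: [-0.5, 1.1, 0.1]
width: 0.3
gripper_force: 0.0
```

```bash
cat > fit.py <<'E'
from m import *
from scipy.optimize import least_squares
F='d.json'
D=json.load(open(F)) if os.path.exists(F) else [["top",3.85,-1.7442],["top",3.95,-1.4686],["top",4.05,-1.1957],["top",4.25,-.6594],["top",4.35,-.3923],["side",4.2,-.8065],["side",4.3,-.5417],["side",4.4,-.2841],["side",5.4,-4.0475+6.2832],["side",5.5,-3.8155+6.2832],["side",5.6,-3.5825+6.2832]]
def model(p,t):
    w,b,th=p[:3]; a=p[3]; t=np.asarray(t)-3.85
    return th+(w+a/b)*(1-np.exp(-b*t))/b-a/b*t
def vel(p,t): return (p[0]+p[3]/p[1])*np.exp(-p[1]*(t-3.85))-p[3]/p[1]
def fit():
    t=np.array([d[1] for d in D]); y=np.array([d[2] for d in D])
    f=lambda p:np.r_[(model(p,t)-y)/.02,(p[1]-.09)/.01,(p[3]-.06)/.007]
    return least_squares(f,[2.7,.09,-1.74,.06],loss='soft_l1').x
def run(k,cams=('top','side')):
    global D
    for i in range(k):
        n=cams[i%len(cams)]; r=meas(n)
        if r[2] and 56<r[2]<67 and r[1]>=11:
            p=fit(); g=model(p,r[0]); y=r[3]+2*np.pi*round((g-r[3])/(2*np.pi)); print(n,r[0],r[1],round(y,3),'res',round(y-g,3)); D.append([n,r[0],y])
    json.dump(D,open(F,'w')); p=fit(); tt=np.arange(4,40,.001); print('p',p.round(4),'now',ctrl.read_state()['clock'],model(p,ctrl.read_state()['clock']))
    for T in(2*np.pi,4*np.pi,6*np.pi):
        q=tt[np.minimum(np.searchsorted(np.maximum.accumulate(model(p,tt)),T),len(tt)-1)]; print(T,q,vel(p,q))
E
python3 -c "
from fit import *
run(20)"
```

```text
top 6.25 19 4.1 res -0.046
side 6.3 14 4.214 res -0.012
top 6.35 20 4.303 res -0.021
side 6.4 13 4.419 res -0.002
top 6.45 20 4.513 res -0.01
top 6.55 17 4.714 res -0.011
top 6.65 19 4.914 res -0.009
top 6.75 15 5.113 res -0.006
top 6.85 17 5.315 res 0.003
top 6.95 14 5.509 res 0.003
side 7.0 15 5.584 res -0.018
top 7.05 17 5.7 res 0.006
side 7.1 14 5.778 res -0.011
top 7.15 16 5.889 res 0.008
side 7.2 16 5.966 res -0.009
p [ 2.8196  0.0988 -1.7581  0.0616] now 7.25 6.065510650852154
6.283185307179586 7.370000000001125 1.8083894494399784
12.566370614359172 12.14700000000272 0.8936002636264524
18.84955592153876 39.999000000012025 -0.5265814502400079
```

Call:
{"method": "play_rows", "body": {"targets": [[1, 0, 0, 0, 0], [1, 0, 0, 0, 0], [1, 0, 0, 0, 0], [1, 0, 0, 0, 0], [1, 0, 0, 0, 0], [1, 0, 0, 0, 0], [1, 0, 0, 0, 0], [1, 0, 0, 0, 0], [1, 0, 0, 0, 0], [1, 0, 0, 0, 0]]}}

```text
clock: 8.25
eef_pos: [560.5, -308.5, 78.3]
tool_rot: [-3.142, -0.0, 0.413]
force: [-0.1, 0.1, -0.4]
width: 0.3
gripper_force: 0.0
```

Call:
{"method": "play_rows", "body": {"targets": [[1, 0, 0, 0, 0], [1, 0, 0, 0, 0], [1, 0, 0, 0, 0], [1, 0, 0, 0, 0], [1, 0, 0, 0, 0], [1, 0, 0, 0, 0], [1, 0, 0, 0, 0], [1, 0, 0, 0, 0], [1, 0, 0, 0, 0], [1, 0, 0, 0, 0]]}}

```text
clock: 9.25
eef_pos: [560.4, -308.5, 78.3]
tool_rot: [3.142, -0.0, 0.413]
force: [0.2, -0.5, 0.6]
width: 0.0
gripper_force: 0.0
```

Call:
{"method": "play_rows", "body": {"targets": [[1, 0, 0, 0, 0], [1, 0, 0, 0, 0], [1, 0, 0, 0, 0], [1, 0, 0, 0, 0], [1, 0, 0, 0, 0], [1, 0, 0, 0, 0], [1, 0, 0, 0, 0], [1, 0, 0, 0, 0]]}}

```text
clock: 10.05
eef_pos: [560.4, -308.6, 78.3]
tool_rot: [3.142, -0.0, 0.413]
force: [-0.5, 0.9, -0.3]
width: 0.0
gripper_force: 0.0
```

```bash
python3 -c "
from fit import *
run(26,('top','top','side'))"
```

```text
top 10.05 20 10.474 res 0.135
top 10.1 23 10.539 res 0.009
side 10.15 15 10.621 res 0.022
top 10.2 21 10.664 res -0.005
top 10.25 20 10.724 res -0.007
side 10.3 14 10.795 res 0.003
top 10.35 16 10.856 res 0.001
top 10.4 18 10.912 res -0.005
top 10.5 16 11.035 res -0.004
top 10.55 19 11.096 res -0.003
top 10.65 18 11.217 res -0.002
top 10.7 17 11.276 res -0.002
top 10.8 17 11.392 res -0.003
top 10.85 16 11.447 res -0.006
top 10.95 16 11.566 res -0.001
top 11.0 14 11.622 res -0.002
top 11.1 15 11.732 res -0.004
top 11.15 17 11.791 res -0.001
side 11.2 11 11.832 res -0.015
top 11.25 19 11.901 res 0.001
top 11.3 15 11.95 res -0.004
p [ 2.7882  0.0917 -1.7497  0.0602] now 11.35 12.008383443087645
6.283185307179586 7.360000000001122 1.8403658545492334
12.566370614359172 11.891000000002634 0.9915396602353256
18.84955592153876 39.999000000012025 -0.5318481616165526
```

```bash
python3 -c "
from fit import *
run(1,('top',))"
```

```text
top 11.35 15 12.006 res -0.002
p [ 2.7882  0.0916 -1.7498  0.0603] now 11.4 12.061765910132124
6.283185307179586 7.360000000001122 1.8403590463522976
12.566370614359172 11.891000000002634 0.9914132199773267
18.84955592153876 39.999000000012025 -0.532558974040511
```

Call:
{"method": "play_rows", "body": {"targets": [[1, 0, 0, 0, 0], [1, 0, 0, 0, 0], [1, 0, 0, 0, 0], [1, 0, 0, 0, 0], [1, 0, 0, 0.94, 0], [1, 0, 0, 0.84, 0], [1, 0, 0, 0.84, 0], [1, 0, 0, 0.84, 0], [1, 0, 0, 0.84, 0]]}}

```text
clock: 12.3
eef_pos: [562.0, -309.5, 71.1]
tool_rot: [3.138, -0.002, 0.413]
force: [0.1, 0.5, 8.0]
width: -0.2
gripper_force: 4.2
```

```bash
python3 -c "
from m import *
for n in('top','side','top'): print(n,meas(n))
s=ctrl.read_state(); print(s['eef_pos'],s['force'])"
```

```text
top (12.3, 23, 61.38930817064912, 0.0634124806164369)
side (12.35, 17, 60.18296412488904, 0.04175392597806038)
top (12.4, 23, 61.38930817064912, 0.0634124806164369)
[ 562.01107565 -309.51825556   71.1073862 ] [-0.39658853 -0.99179731  8.93904036]
```

Stopped at about +0.05 rad. I'm unloading slowly and following the finger's small deflection, so that letting go gives no kick.

Call:
{"method": "play_rows", "body": {"targets": [[1, 0.01, 0.015, -0.012, 0], [1, 0.02, 0.03, -0.024, 0], [1, 0.03, 0.045, -0.036, 0], [1, 0.04, 0.06, -0.048, 0], [1, 0.05, 0.075, -0.06, 0], [1, 0.06, 0.09, -0.072, 0], [1, 0.07, 0.105, -0.084, 0], [1, 0.08, 0.12, -0.096, 0], [1, 0.09, 0.135, -0.104, 0], [1, 0.09, 0.135, -0.104, 0]]}}

```text
clock: 13.45
eef_pos: [562.2, -309.6, 71.1]
tool_rot: [3.141, -0.001, 0.413]
force: [0.1, 0.1, 4.9]
width: -0.5
gripper_force: 2.7
```

```bash
python3 -c "
from m import *
for n in('top','side'): print(n,meas(n))
s=ctrl.read_state(); print(s['eef_pos'],s['force'])"
```

```text
top (13.45, 22, 60.740286241233704, 0.06529134346356713)
side (13.5, 19, 60.36419142339324, 0.048992122849147446)
[ 562.16067475 -309.58370849   71.14564687] [0.65858011 0.17682973 5.85606666]
```

Call:
{"method": "play_rows", "body": {"targets": [[1, 0.01, 0.01, -0.012, 0], [1, 0.01, 0.015, -0.024, 0], [1, 0.02, 0.02, -0.036, 0], [1, 0.02, 0.025, -0.048, 0], [1, 0.02, 0.03, -0.06, 0], [1, 0.02, 0.03, -0.072, 0], [1, 0.02, 0.03, -0.084, 0], [1, 0.02, 0.03, -0.096, 0], [1, 0.02, 0.03, -0.108, 0], [1, 0.02, 0.03, -0.12, 0]]}}

```text
clock: 14.55
eef_pos: [562.0, -309.6, 72.0]
tool_rot: [-3.141, 0.0, 0.413]
force: [0.3, -0.1, 0.3]
width: 0.2
gripper_force: 0.0
```

Call:
{"method": "play_rows", "body": {"targets": [[1, 0, 0, -0.02, 0], [1, 0, 0, -0.04, 0], [1, 0, 0, -0.06, 0], [1, 0, 0, -0.08, 0], [1, 0, 0, -0.1, 0], [1, 0, 0, -0.2, 0], [1, 0, 0, -0.5, 0], [1, 0, 0, -2, 0], [1, 0, 0, -5, 0], [1, 0, 0, -8, 0]]}}

```text
clock: 15.55
eef_pos: [562.0, -309.6, 153.7]
tool_rot: [-3.141, 0.0, 0.413]
force: [1.1, -1.4, 1.0]
width: -0.3
gripper_force: 0.0
```

Run:
```python
from m import *
for n in('top','side')*3: print(n,meas(n))
s=ctrl.read_state(); print(s['eef_pos'],s['force'])
a,_=ctrl.get_image('top');b,_=ctrl.get_image('side')
o=[cv2.resize(np.ascontiguousarray(i[y:y+100,x:x+100,::-1]),(400,400),interpolation=2) for i,x,y in((a,310,160),(b,280,180))]
cv2.imwrite('pics/fin.png',np.hstack(o))
```

```text
top (15.55, 20, 60.49119087317206, 0.0477666065738962)
side (15.6, 18, 60.59276146585876, 0.03079694296911395)
top (15.65, 20, 60.49119087317206, 0.0477666065738962)
side (15.7, 18, 60.59276146585876, 0.03079694296911395)
top (15.75, 20, 60.49119087317206, 0.0477666065738962)
side (15.8, 18, 60.59276146585876, 0.03079694296911395)
[ 561.60145222 -309.24873079  151.854209  ] [1.00685451 0.00386276 0.07841699]
```

View pics/fin.png

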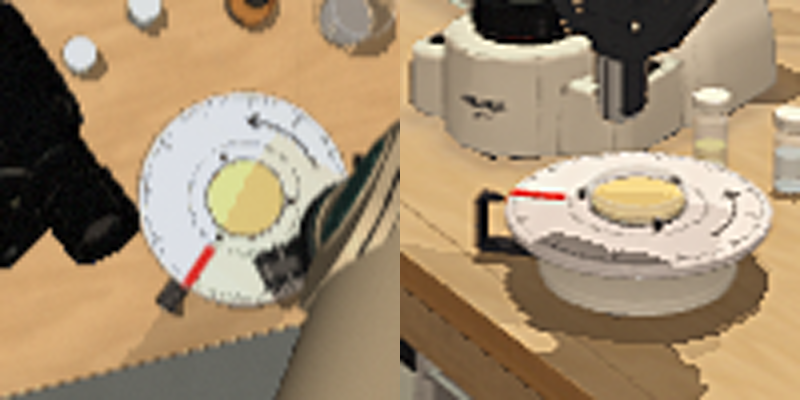

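The final picture shows the red mark, (212,247) to (188,287) in the left crop, ending at the pointer bracket. The disc is at rest and untouched, with the dish still between its pins.

```bash
python3 -c "
from cell import ctrl
print(ctrl.finish_job())"
```

```text
the job is handed in; nothing more can be done
None
```

The disc was flicked anticlockwise, ran more than two turns by itself, and one touch braked it with the red mark at the pointer (about 0.03–0.05 rad past it by the cameras); as the finger lifted off it moved back about 0.02 rad, and it now stands still and untouched with the dish in its pins.

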